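Set and lock the paint bench air regulator

TASK

Get the airbrush air ready on the hobby paint bench: on the larger regulator, the one with a sliding fork lock, turn the knob until its white pointer lies at the single long mark on the dial, and only then slide the fork lock fully home over the knob's grip bar. Leave the smaller regulator's setting alone, and let go with the pointer still on the mark.

Things in the scene. Friction and masses are not known exactly. Their poses are not given: they have to be found in the camera images.
- knob (a joint): Angle (rad) of the larger regulator's bar knob; grows clockwise seen from above, range 0 to 2.2, starts at 0.05 to 0.85. At 1.4 the pointer lies at the one long thick mark of the white dial (88 mm across), which is on the side away from the lock. No spring; stays where left, light friction (0.08 N m). Its aluminium block, 270 x 90 x 24 mm, is fixed to the bench.
- knob_grip (a point): Point on the larger knob's turning axis, at the height to grip, 62 mm above the bench. The black knob is an upright bar 56 mm long, 12 mm wide, centred on the axis, its top 14 mm above this point, on a round skirt 56 mm across whose top is 26 mm below it. x lies along the bar towards the pointer end (white line), z up.
- lock_grip (a point): Centre of the fork lock's steel post, 72 mm above the bench: 24 mm along the slide, 20 across, 18 up, 20 down to its carriage. x: the way it slides home, at the knob's axis and long mark. Prongs 24 mm apart reach 67 mm ahead, 38-49 mm above the bench, either side of the bar. Starts 128-140 mm short of the knob's axis; home, at a firm stop, 75 mm. 2 N friction, stays where left.
- small_pointer (a point): Pointer end of the bar knob (40 x 10 mm, its top 64 mm above the bench) on the smaller regulator, an aluminium block 100 x 80 x 24 mm with a like dial but no lock. The point is 20 mm from that knob's axis, 62 mm above the bench; x points outwards along the bar. It turns easily and must be left as it is.

How it is judged:
On the way, in this order (a step that is already met when the one before it is completed fails the run):
1. the larger knob is at the long mark, with the lock still drawn back (value of joint knob between 1.2 and 1.6 rad and horizontal distance between lock_grip and knob_grip above 0.11 m), for 0.2 s.
2. the lock is home over the knob, which is still at the mark (value of joint knob between 1.2 and 1.6 rad and horizontal distance between lock_grip and knob_grip below 0.085 m), for 0.2 s.
At the end, for the whole second after the job is handed in: The larger knob rests within 0.2 rad (11 degrees) of the long mark (joint 1.4), the lock's post is within 85 mm of the knob's axis (at most 10 mm short of its stop), and the small knob's pointer is within 6 mm of where it was (all of step 2 and distance of small_pointer from where it was at the start of the episode below 0.006 m and velocity of joint knob between -0.05 and 0.05 rad/s); the robot touches nothing.
It fails at once if the fork was slid onto the knob while it was more than 0.3 rad off the mark (horizontal distance between lock_grip and knob_grip below 0.095 m and not (value of joint knob between 1.1 and 1.7 rad)).
It fails at once if the smaller regulator's knob was turned (pointer moved over 6 mm) (distance of small_pointer from where it was at the start of the episode above 0.006 m).
It also fails if it takes over 42 s, if anything falls off the work surface, if the arm or the gripper's body presses on something with over 40 N, if the wrist force passes 120 N, or if a joint passes its speed limit or range.

ROBOT

A 6-joint arm with a two-finger parallel gripper is mounted at the origin on the work surface. World frame = base frame: x ahead of the robot, y to its left, z up, the work surface at z = 0. Lengths are in m, angles in rad, forces in N, time in s.
With the tool pointing down it reaches from about 0.325 to 0.875 m from the base axis. Payload 4.4 kg.
Tool frame: the origin (TCP) lies between the finger pads; the fingertips stand 8 mm ahead of it and the grasp point (between the pads) lies 11 mm behind it; z points along the fingers, y is the line along which they close (so a half turn about z gives the same grasp; the last joint's range is limited). The gripper opens to 85 mm and grips with 20 to 120 N. Pads are 22 mm wide; open, the fingers measure 114 mm over their backs; the gripper's body (76 mm by 85 mm) begins 54 mm behind the grasp point. The pads swing forward as they close: fully open they stand 13 mm farther back than shut.
Start: joints at [0.96, 0.207, 1.542, -0, 1.393, -0.15], TCP at [0.256, 0.515, 0.239] pointing down, gripper open.
Joint ranges: [-2.73, 2.73], [-0.86, 2.22], [0.23, 2.46], [-1.11, 4.25], [0.08, 2.63], [-2.82, 2.82]. Speed limits (rad/s): [2.79, 2.79, 3.14, 3.14, 3.14, 3.14].

INTERFACE

Orientations are given as a unit quaternion [w, x, y, z].
In Python, from station import * gives the robot as it stands.
- The arm moves only by the tool send_rows, never from a script. Its argument "series" is a list of rows, each a list of 7 numbers: the shift along the world's x, y, z in mm, then the turn, a rotation vector about the world's x, y, z in rad, then the gripper's target within -1 to 1 (shut at 1, half-way at 0, fully open at -1). A call has 1 to 8 rows; each row is the pose to reach, as a shift and turn from the pose commanded when the call began; what a row does not reach only later rows make up. A row lasts 1/8 s, in which the tool goes at most 62.5 mm and 10.7 degrees, less where a joint would pass 70% of its speed; a pose out of reach is approached as far as the arm can. A call with a gripper value outside its range is refused whole. The fingers move at their own pace and stop on an object; "grip_force" is the grip in N (left out, the last holds). Time passes only in rows, so rows that repeat a pose let the fingers close. It gives the time, the measured TCP pose, the force, the opening and the grip force at its end, in the units of the state.
- observe(): the state, without advancing time (a new reading comes with each control period).
- read_camera(name): name is "scene" or "top" or "wrist"; returns a dict with "color" (384x512x3 uint8, red, green, blue), "camera_matrix" (3x3 intrinsics, pixels), "rvec" (rotation vector, rad) and "tvec" (3), from world to camera coordinates, as OpenCV has them; the wrist camera has in their place "hand_eye" (4x4, takes a point from camera to tool coordinates, whose origin is the TCP and whose axes are the flange's). Camera axes: x right, y down, z forward; pixel columns grow to the right and rows downward; lengths in m; the calibration is good to about 2 mm. A picture is of the moment at which its call begins: read the wrist's pose just before it. There is no depth.
- finish_job(): hands the job in; it is judged then, once.
The state is a dict: "clock": time; "qpos": joint angles; "qvel": joint speeds; "joint_efforts": joint torques, N m; "ee_pos": TCP position; "tcp_rot": TCP orientation; "ft_force": force on the tool from outside, world axes, zero at the start; "moment": the same for the moment, N m; "gripper_width": finger opening in m; "grip_force": force on a finger pad.
Only numpy, scipy, OpenCV 4.12 (cv2) and the standard library are available. Lean on these libraries where they do the work, as an engineer would, in place of code of your own. Each camera call takes 0.05 s, during which the arm holds its last target. There are 200 camera calls.

## Working session

There is one attempt and no reset: what is moved stays moved. The work goes in short steps, Python scripts to look and compute and a tool call to move; the robot and the scene stay as the last step left them, time stands still between calls to the robot, and variables do not carry over. Pictures are saved under pics/ and viewed, at most 10 in all, crops included, and the job is handed in when it is done.

Besides the shell and the picture viewer there is one more tool, called by a JSON object that holds its "fn" and its "kwargs". send_rows: Moves the arm, as the interface text tells. Its arguments: {"type":"object","properties":{"series":{"type":"array","items":{"type":"array","items":{"type":"number"}}},"grip_force":{"type":"number"}},"required":["series"]}

```bash
mkdir -p pics; python3 - <<'E'
from station import *
import cv2,json
s=observe();print({k:np.round(v,3).tolist() if hasattr(v,'__len__') else v for k,v in s.items()} if 0 else s)
for n in("top","scene"):
    r=read_camera(n);cv2.imwrite(f"pics/{n}0.png",r["color"][:,:,::-1])
    print(n,r["camera_matrix"],r["rvec"],r["tvec"])
E
```

```text
{'clock': 0.0, 'qpos': array([ 9.59475560e-01,  2.07428967e-01,  1.54297208e+00, -9.13276517e-06,
        1.39348463e+00, -1.50457621e-01]), 'qvel': array([ 0.00137227, -0.00094069, -0.00146799, -0.00071208, -0.00100463,
       -0.00107198]), 'joint_efforts': array([ 6.56254069e-04, -3.83024311e+01, -2.91602021e+01, -5.08669007e-05,
        1.03996263e-02,  4.15295318e-06]), 'ee_pos': array([0.25527494, 0.51439977, 0.23811204]), 'tcp_rot': array([-4.22040806e-04,  2.28396771e-01,  9.73567461e-01, -1.06602032e-03]), 'ft_force': array([ 0.46189516, -0.03063008,  0.19686943]), 'moment': array([ 0.00535264, -0.00690779,  0.02869131]), 'grip_force': 0.0, 'gripper_width': 0.08561535278989953}
top [[409.00543951   0.         255.58225725]
 [  0.         409.00543951 195.65766338]
 [  0.           0.           1.        ]] [ 2.1893925  -2.16341735  0.15103791] [-0.03566461  0.58077785  0.77150622]
scene [[442.24876033   0.         251.82982278]
 [  0.         442.24876033 193.12796679]
 [  0.           0.           1.        ]] [ 1.50925371  1.83967579 -0.95854759] [ 0.13074428 -0.24722637  1.42169183]
```

View pics/top0.png

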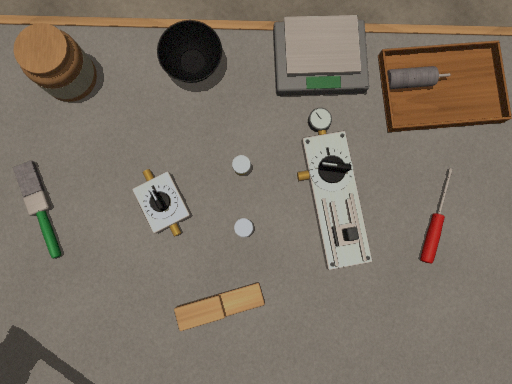

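View pics/scene0.png

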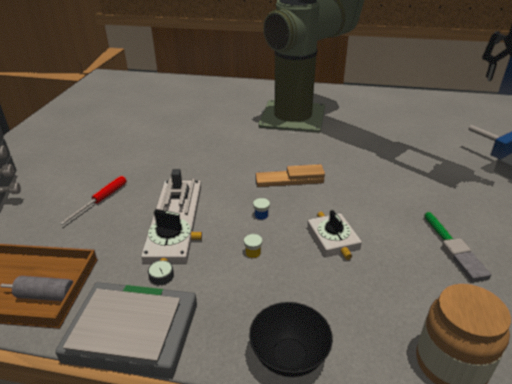

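```bash
python3 - <<'E'
import cv2
a=cv2.imread("pics/top0.png")[125:275,285:385]
cv2.imwrite("pics/c1.png",cv2.resize(a,None,fx=4,fy=4,interpolation=cv2.INTER_CUBIC))
E
```

```text
(no output)
```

View pics/c1.png

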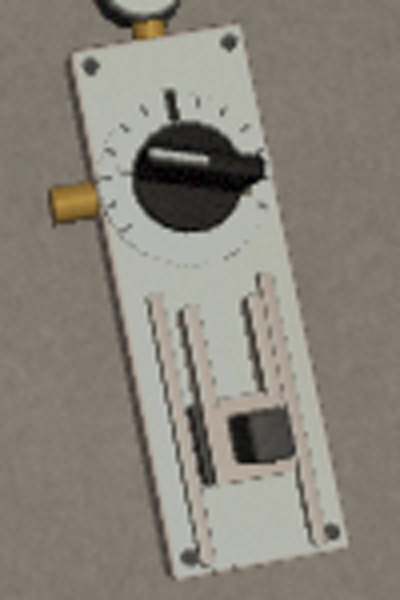

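The pointer (white line) points left-up in the crop: full image px about (322,163) to (337,165). The long mark is at about (328,151), the skirt centre at about (332,169), the post top at about (350,234), and block screws are at (308,141), (342,135), (332,264), (368,258).

```bash
cat > h.py <<'E'
from station import *
import cv2
import numpy as np
from scipy.spatial.transform import Rotation as R
def ray(r,px,z):
    K=r["camera_matrix"];M=cv2.Rodrigues(np.array(r["rvec"]))[0];t=np.array(r["tvec"]).ravel()
    d=M.T@np.linalg.inv(K)@[px[0],px[1],1];c=-M.T@t
    return c+d*(z-c[2])/d[2]
def wcam():
    s=observe();r=read_camera("wrist");q=s["tcp_rot"]
    T=np.eye(4);T[:3,:3]=R.from_quat(np.r_[q[1:],q[0]]).as_matrix();T[:3,3]=s["ee_pos"]
    C=np.linalg.inv(T@r["hand_eye"]);r["rvec"]=cv2.Rodrigues(C[:3,:3])[0];r["tvec"]=C[:3,3]
    return r
E
python3 - <<'E'
from h import *
r=read_camera("top")
f=lambda x,y:(285+x/4,125+y/4)
for n,p,z in [("line a",(148,153),.076),("line b",(210,160),.076),("bar end",(262,168),.07),("skirt",(188,177),.036),("mark",(171,103),.025),
 ("s1",(91,66),.024),("s2",(229,42),.024),("s3",(190,556),.024),("s4",(332,531),.024),("postTop",(247,440),.09)]:
    print(n,np.round(ray(r,f(*p),z),4))
print("small",np.round(ray(r,(160,201),.036),4))
E
```

```text
line a [ 0.6395 -0.1523  0.076 ]
line b [ 0.6366 -0.1816  0.076 ]
bar end [ 0.6343 -0.2078  0.07  ]
skirt [ 0.6356 -0.1797  0.036 ]
mark [ 0.6753 -0.1739  0.025 ]
s1 [ 0.694  -0.1335  0.024 ]
s2 [ 0.7077 -0.204   0.024 ]
s3 [ 0.4493 -0.1813  0.024 ]
s4 [ 0.4621 -0.2518  0.024 ]
postTop [ 0.505  -0.1938  0.09  ]
small [0.5679 0.1571 0.036 ]
```

{"fn": "send_rows", "kwargs": {"series": [[190,-345,0,0,0,-0.6,-1],[190,-345,0,0,0,-1.21,-1],[190,-345,0,0,0,-1.21,-1],[190,-345,0,0,0,-1.21,-1],[190,-345,0,0,0,-1.21,-1],[190,-345,0,0,0,-1.21,-1],[380,-695,0,0,0,-1.21,-1],[380,-695,0,0,0,-1.21,-1]]}}

```text
clock: 1.15
ee_pos: [0.4968, 0.0748, 0.2392]
tcp_rot: [-0.0, 0.742, 0.671, 0.0]
ft_force: [0.0, 0.5, 0.1]
gripper_width: 0.0856
grip_force: 0.0
```

{"fn": "send_rows", "kwargs": {"series": [[190,-270,-30,0,0,0,-0.1],[190,-270,-30,0,0,0,-0.1],[190,-270,-30,0,0,0,-0.1],[190,-270,-30,0,0,0,-0.1],[190,-270,-30,0,0,0,-0.1],[190,-270,-30,0,0,0,-0.1],[190,-270,-30,0,0,0,-0.1]]}}

```text
clock: 2.02
ee_pos: [0.686, -0.1947, 0.2076]
tcp_rot: [-0.001, 0.742, 0.67, -0.0]
ft_force: [-0.9, 0.4, 0.4]
gripper_width: 0.0476
grip_force: 0.0
```

```bash
python3 - <<'E'
from h import *
s=observe();print(s["clock"],s["ee_pos"],s["qpos"],s["gripper_width"])
r=wcam();cv2.imwrite("pics/w1.png",r["color"][:,:,::-1]);np.save("w1.npy",r,allow_pickle=True)
E
```

```text
2.025 [ 0.68602835 -0.19470864  0.20763317] [-3.97730742e-01  5.21245210e-01  1.18695336e+00  2.39667424e-05
  1.43560151e+00 -2.95540928e-01] 0.04759447517658944
```

View pics/w1.png

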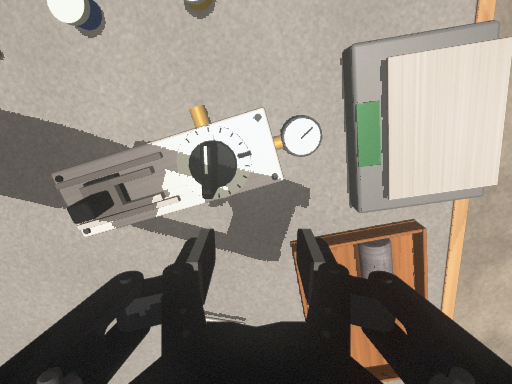

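The wrist view shows the knob skirt centred near (213,163), the white line from (207,146) to (208,173), the long mark near (244,155) and the lock post near (92,207). Screws are at (257,117), (277,177), (59,178), (87,231).

```bash
python3 - <<'E'
from h import *
r=np.load("w1.npy",allow_pickle=True).item()
for n,p,z in [("line a",(207,146),.076),("line b",(208,173),.076),("bar rear",(209,195),.07),("skirt",(213,163),.036),("mark",(244,155),.025),
 ("s1",(257,117),.024),("s2",(277,177),.024),("s3",(59,178),.024),("s4",(87,231),.024),("post",(92,205),.09)]:
    print(n,np.round(ray(r,p,z),4))
E
```

```text
line a [ 0.6425 -0.1514  0.076 ]
line b [ 0.6393 -0.1782  0.076 ]
bar rear [ 0.6355 -0.2031  0.07  ]
skirt [ 0.6386 -0.1761  0.036 ]
mark [ 0.6742 -0.1724  0.025 ]
s1 [ 0.6937 -0.1312  0.024 ]
s2 [ 0.7106 -0.2031  0.024 ]
s3 [ 0.4486 -0.1775  0.024 ]
s4 [ 0.4624 -0.2495  0.024 ]
post [ 0.5234 -0.1955  0.09  ]
```

{"fn": "send_rows", "kwargs": {"series": [[-48,16,0,0,0,-0.035,-0.1],[-48,16,-50,0,0,-0.035,-0.1],[-48,16,-100,0,0,-0.035,-0.1],[-48,16,-130,0,0,-0.035,-0.1],[-48,16,-155,0,0,-0.035,-0.1],[-48,16,-155,0,0,-0.035,-0.1]]}}

```text
clock: 2.82
ee_pos: [0.6356, -0.1747, 0.052]
tcp_rot: [-0.003, 0.753, 0.658, -0.001]
ft_force: [0.7, 0.9, -0.4]
gripper_width: 0.0471
grip_force: 0.0
```

{"fn": "send_rows", "kwargs": {"grip_force": 25, "series": [[0,0,0,0,0,0,1],[0,0,0,0,0,0,1],[0,0,0,0,0,0,1],[0,0,0,0,0,0,1],[0,0,0,0,0,0,1],[0,0,0,0,0,0,1]]}}

```text
clock: 3.58
ee_pos: [0.6377, -0.177, 0.0567]
tcp_rot: [-0.001, 0.753, 0.658, -0.0]
ft_force: [-5.0, 2.1, 6.1]
gripper_width: 0.0116
grip_force: 27.3
```

{"fn": "send_rows", "kwargs": {"series": [[0,0,0,0,0,-0.15,1],[0,0,0,0,0,-0.32,1],[0,0,0,0,0,-0.49,1],[0,0,0,0,0,-0.66,1],[0,0,0,0,0,-0.83,1],[0,0,0,0,0,-1.0,1],[0,0,0,0,0,-1.15,1],[0,0,0,0,0,-1.26,1]]}}

```text
clock: 4.58
ee_pos: [0.6396, -0.1789, 0.0567]
tcp_rot: [0.002, 0.996, 0.086, 0.002]
ft_force: [-0.8, -3.3, 0.7]
gripper_width: 0.0115
grip_force: 26.4
```

{"fn": "send_rows", "kwargs": {"series": [[0,0,0,0,0,0,1],[0,0,0,0,0,0,1],[0,0,0,0,0,0,1],[0,0,0,0,0,0,1]]}}

```text
clock: 5.08
ee_pos: [0.6397, -0.1789, 0.0567]
tcp_rot: [0.002, 0.996, 0.088, 0.002]
ft_force: [-1.5, -2.8, 5.8]
gripper_width: 0.0117
grip_force: 27.2
```

{"fn": "send_rows", "kwargs": {"series": [[0,0,0,0,0,0,-0.1],[0,0,0,0,0,0,-0.1],[0,0,0,0,0,0,-0.1],[0,0,50,0,0,0,-0.1],[0,0,100,0,0,0,-0.1],[-60,-12,150,0,0,0,-0.1],[-120,-24,150,0,0,0,-0.1],[-120,-24,150,0,0,0,-0.1]]}}

```text
clock: 6.08
ee_pos: [0.5152, -0.201, 0.2043]
tcp_rot: [-0.0, 0.996, 0.087, -0.001]
ft_force: [0.1, 0.7, -0.3]
gripper_width: 0.0473
grip_force: 0.0
```

```bash
python3 - <<'E'
from h import *
s=observe();print(s["clock"],s["ee_pos"],s["gripper_width"])
r=wcam();cv2.imwrite("pics/w2.png",r["color"][:,:,::-1]);np.save("w2.npy",r,allow_pickle=True)
E
```

```text
6.075 [ 0.51518769 -0.20099259  0.2043271 ] 0.04734489481876914
```

View pics/w2.png

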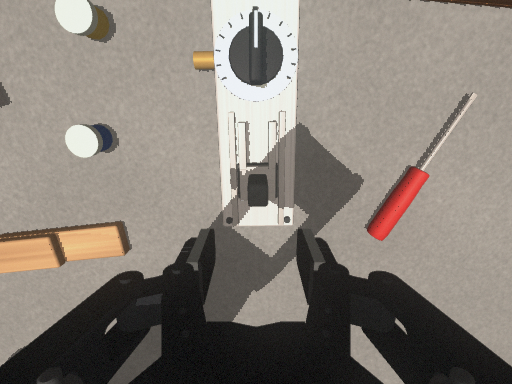

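The pointer now lies along the block's axis at the long mark: line from (256,10) to (256,46), skirt centre (256,54). The post occupies (248–269, 174–206).

```bash
python3 - <<'E'
from h import *
r=np.load("w2.npy",allow_pickle=True).item()
for n,p,z in [("bar f",(256,8),.076),("bar r",(256,84),.076),("skirt",(256,54),.036),
 ("s3",(229,219),.024),("s4",(287,219),.024),("post front top",(258,174),.09),("post rear top",(258,206),.09),("pl",(248,190),.09),("pr",(269,190),.09)]:
    print(n,np.round(ray(r,p,z),4))
print(-cv2.Rodrigues(r["rvec"])[0].T@r["tvec"])
a=r["color"][150:230,215:305,::-1]
cv2.imwrite("pics/c2.png",cv2.resize(a,None,fx=6,fy=6,interpolation=cv2.INTER_CUBIC))
E
```

```text
bar f [ 0.6659 -0.1741  0.076 ]
bar r [ 0.6075 -0.1843  0.076 ]
skirt [ 0.638 -0.179  0.036]
s3 [ 0.4498 -0.1778  0.024 ]
s4 [ 0.4624 -0.2493  0.024 ]
post front top [ 0.5291 -0.2     0.09  ]
post rear top [ 0.4976 -0.2057  0.09  ]
pl [ 0.512  -0.1934  0.09  ]
pr [ 0.5155 -0.2131  0.09  ]
[ 0.5893413  -0.18737351  0.33780185]
```

View pics/c2.png

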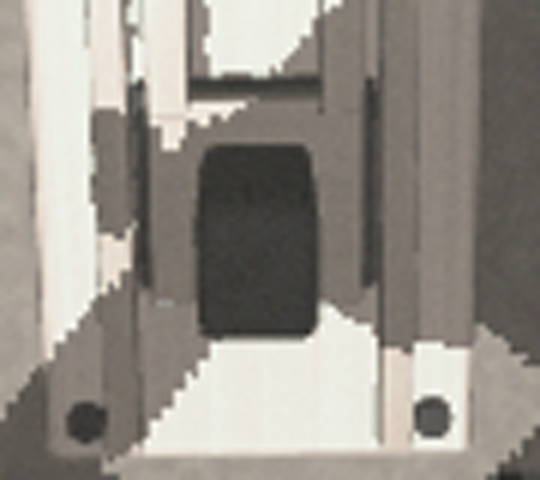

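{"fn": "send_rows", "kwargs": {"series": [[-6,-3,-50,0,0,0.01,-0.1],[-6,-3,-90,0,0,0.01,-0.1],[-6,-3,-120,0,0,0.01,-0.1],[-6,-3,-138,0,0,0.01,-0.1],[-6,-3,-138,0,0,0.01,-0.1],[-6,-3,-138,0,0,0.01,-0.1]]}}

```text
clock: 6.88
ee_pos: [0.5136, -0.2048, 0.0674]
tcp_rot: [0.001, 0.996, 0.093, 0.001]
ft_force: [0.1, -1.1, -0.1]
gripper_width: 0.0471
grip_force: 0.0
```

{"fn": "send_rows", "kwargs": {"grip_force": 30, "series": [[0,0,0,0,0,0,1],[0,0,0,0,0,0,1],[0,0,0,0,0,0,1],[0,0,0,0,0,0,1],[0,0,0,0,0,0,1]]}}

```text
clock: 7.5
ee_pos: [0.5131, -0.2033, 0.068]
tcp_rot: [-0.001, 0.996, 0.093, 0.001]
ft_force: [0.0, 4.2, 5.8]
gripper_width: 0.0193
grip_force: 32.0
```

{"fn": "send_rows", "kwargs": {"series": [[10,1.9,0,0,0,0,1],[20,3.7,0,0,0,0,1],[30,5.6,0,0,0,0,1],[40,7.5,0,0,0,0,1],[48,9,0,0,0,0,1],[53,10,0,0,0,0,1],[57,10.7,0,0,0,0,1],[57,10.7,0,0,0,0,1]]}}

```text
clock: 8.5
ee_pos: [0.5688, -0.1926, 0.068]
tcp_rot: [-0.001, 0.996, 0.093, -0.001]
ft_force: [-5.6, 4.1, 7.9]
gripper_width: 0.0195
grip_force: 32.3
```

Push a little further to find the stop.

{"fn": "send_rows", "kwargs": {"series": [[2,0.4,0,0,0,0,1],[4,0.8,0,0,0,0,1],[4,0.8,0,0,0,0,1]]}}

```text
clock: 8.88
ee_pos: [0.569, -0.1925, 0.0679]
tcp_rot: [-0.001, 0.996, 0.093, -0.005]
ft_force: [-15.8, 1.1, 14.6]
gripper_width: 0.0195
grip_force: 33.2
```

At the stop (no further travel, force rising). Release and lift.

{"fn": "send_rows", "kwargs": {"series": [[-4,-0.8,0,0,0,0,1],[-4,-0.8,0,0,0,0,-0.1],[-4,-0.8,0,0,0,0,-0.1],[-4,-0.8,0,0,0,0,-0.1],[-4,-0.8,40,0,0,0,-0.1],[-4,-0.8,90,0,0,0,-0.1],[-64,-12,140,0,0,0,-0.1],[-64,-12,140,0,0,0,-0.1]]}}

```text
clock: 9.88
ee_pos: [0.5093, -0.206, 0.2095]
tcp_rot: [0.002, 0.996, 0.092, 0.002]
ft_force: [0.7, -1.0, -0.1]
gripper_width: 0.0471
grip_force: 0.0
```

```bash
python3 - <<'E'
from h import *
s=observe();print(s["clock"],s["ee_pos"],s["ft_force"])
r=wcam();cv2.imwrite("pics/w3.png",r["color"][:,:,::-1])
E
```

```text
9.875 [ 0.5093386  -0.2059788   0.20952869] [ 0.68806528 -0.95271186 -0.14741876]
```

View pics/w3.png

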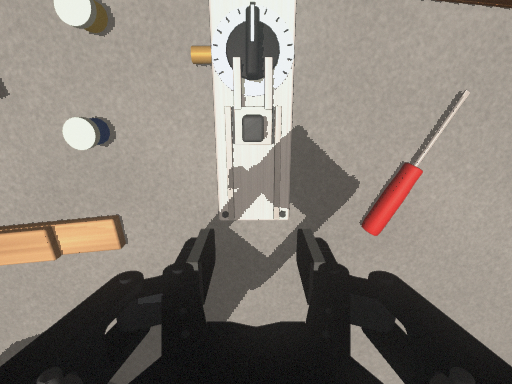

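The fork is home: its prongs straddle the bar at about (238–270, 60–105) and the post is at (253,128). The pointer is still on the mark.

```bash
python3 -c "
from station import *
print(finish_job())"
```

```text
the job is handed in; nothing more can be done
None
```

The larger regulator's pointer is on the long mark and the fork lock is pushed home against its stop. The smaller regulator was not touched, and the job was handed in with the gripper clear; no verdict came back.

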